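# Take the snap-in battery cover off the foot-switch receiver

### The job

The foot-switch receiver, held on the bench by four screws in its slotted ears, needs new cells. With a shut fingertip gently press the ribbed snap tab at the end of its yellow battery cover inward, and keep it pressed while you draw that end of the cover up until it stays sprung open; then lift the cover off its tongues and lay it, without dropping it, outside up in the free part of the beech tool tray. Do not force the tab or the cover, and leave the other things where they are.

Things in the scene. Friction and masses are not known exactly. Their poses are not given: they have to be found in the camera images.
- receiver: Grey box, 144 x 76 mm, 0.3 kg, origin under its middle; four screws in slots hold it down and let it slide (at 2 to 4 N) up to 7 mm along its x until they stop it; play left unknown. Battery bay at -x: rim 40 mm high, walls to x = -74, y = +-38 mm, 44 mm wide opening for the tab in the end wall. Radio head at x = 30 to 70 mm, 56 mm high, antenna 104 mm high at (60, 25) mm, ears to y = +-55 mm.
- cover: Loose yellow battery cover, 90 g: plate x = -67 to 29.4, y = +-30, z = 0 to 8 mm in its frame, outside at +z. Latched, its axes are the receiver's and its origin is 40 mm above the receiver's, so the plate stands 8 mm proud of the rim; its long sides can be gripped. Lying outside up it leans on its tab, tilted about 0.25 rad.
- cover_centre (a point): Centre of the cover's plate (cover frame x = -19, y = 0, z = 4 mm), half-way through its 8 mm thickness. Axes as the cover.
- cover_tab_edge (a point): Middle of the cover's edge over the tab (cover frame x = -67, y = 0, z = 4 mm); 44 mm above the bench while latched. A lifter spring under this end pushes it up with 4 N. Once the tab's nibs are above the rim it stays about 13 mm up, the cover tilted about 0.14 rad and still hooked by its tongues.
- cover_tongues (a point): Mid-point of the two tongue tips at the cover's +x end (cover frame x = 36.4, y = 0, z = 2 mm). They reach 6 mm under the lip of the radio head. With the tab end up, the cover comes off when drawn about 10 mm along its -x and lifted.
- cover_grip (a point): Centre of mass of the cover (cover frame x = -34, y = 0, z = 4 mm), good for gripping across its 60 mm width.
- snap_tab: The cover's flexing tab, 58 mm wide, hanging to 25 mm below the plate's underside; origin on its flexing line (cover frame x = -66, z = 3 mm). Two nibs on it, 10.5 mm below that line, catch under receiver ledges 7 mm thick. Pressing it in frees the nibs; it cracks above 14 N.
- tab_pad (a point): Outermost point of the ribbed round press pad on the tab (30 mm wide, 11 mm high), 20.5 mm above the bench while latched, 11 mm out from the cover's edge. Press along the receiver's +x: 2 N to start, about 9 N at 6 mm where the nibs let go, hard stop at 7 mm. Finger friction holds the cover down, so then move up 15 to 20 mm while pressed; the pad swings 2 to 3 mm outward as it rises, so yield.
- tab_flex (a joint): Bending of the snap tab in rad: 0 at rest, grows as it is pressed in, nibs clear of the ledges from about 0.26, hard stop at 0.32.
- tray: Loose beech tool tray, 120 x 252 mm, origin under its middle on the bench, long side along y, floor 3 mm and walls 15 mm high, walls 5 mm thick. Two parts pots stand at its +y end (y from 70 to 116 mm); the rest, y = -120 to 65 mm, is free.
- pot_white: White parts pot, 42 mm wide, 20 mm high, in the tray; origin under it. Leave alone.
- pot_gold: Gold parts pot with a dark lid, 42 mm wide, 20 mm high, in the tray; origin under it. Leave alone.
- driver: Fine screwdriver with green end, 111 mm long along its y, lying on the bench. Leave alone.
- valve: Black pick-up valve, 26 mm wide, 32 mm high, standing on the bench. Leave alone.
- oil_block: Black oil-cup block with four coloured wells, 26 x 88 x 16 mm, on the bench. Leave alone.
- tweezers: Brass tweezers, 118 mm long along their y, on the bench. Leave alone.

How it is judged (in metres and radians):
On the way, in this order (a step that is already met when the one before it is completed fails the run):
1. the fingers press the snap tab in far enough to free its nibs (value of joint tab_flex above 0.2 rad and contact force between the fingers and snap_tab above 1.5 N), for 0.1 s.
2. the tab end of the cover has come up out of the latch, the tongues still at the receiver (z of cover_tab_edge in the frame of receiver above 0.053 m), for 0.1 s.
3. the cover is held clear of the receiver (contact force between cover and receiver below 0.05 N and contact force between the fingers and cover above 1 N and z of cover_centre in the frame of receiver above 0.075 m), for 0.2 s.
At the end, for the whole second after the job is handed in: The cover lies at rest in the tray, outside up (tilt under 0.4 rad), its centre within 35 mm of the tray's long middle line and between 85 mm towards the empty end and 30 mm towards the pots, under 35 mm above the tray's underside; tab relaxed; released (x of cover_centre in the frame of tray between -0.035 and 0.035 m and y of cover_centre in the frame of tray between -0.085 and 0.03 m and z of cover_centre in the frame of tray below 0.035 m and angle between cover's own z axis and vertical below 0.4 rad and contact force between cover and tray above 0.2 N and linear speed of cover below 0.02 m/s and value of joint tab_flex below 0.05 rad); the robot touches nothing.
It fails at once if the snap tab is pressed or pulled by the fingers with more than 14 N (contact force between the fingers and snap_tab above 14 N).
It fails at once if the cover is forced against the receiver with more than 30 N (contact force between cover and receiver above 30 N).
It fails at once if the cover is dropped or thrown (moves faster than 0.5 m/s without being held) (linear speed of cover above 0.5 m/s and contact force between the fingers and cover below 0.05 N).
It fails at once if the tray is pushed more than 25 mm away (distance of tray from where it was at the start of the episode above 0.025 m).
It fails at once if one of the other things is moved more than 25 mm (distance of any of pot_white, pot_gold, driver, valve, oil_block, tweezers from where it was at the start of the episode above 0.025 m).
It also fails if it takes over 72 s, if anything falls off the work surface, if the arm or the gripper's body presses on something with over 40 N, if the wrist force passes 120 N, or if a joint passes its speed limit or range.

### The arm

A 6-joint arm with a two-finger parallel gripper is mounted at the origin on a cart in front of the work surface, level with it; the furniture and walls round the work are solid. World frame = base frame: x ahead of the robot, y to its left, z up, the work surface at z = 0. Lengths are in mm, angles in degrees, forces in N, time in s.
With the tool pointing down it reaches from about 350 to 850 mm from the base axis. Payload 8.1 kg.
Tool frame: the origin (TCP) lies midway between the tips of the shut fingers; the grasp point (between the pads) lies 19 mm behind it (hold_point_z is the distance from the TCP to the grasp point, in mm); z points along the fingers, y is the direction in which the jaws open and shut (so a half turn about z gives the same grasp; the last joint's range is limited). The gripper opens to 85 mm and grips with 20 to 120 N. Pads are 22 mm wide; open, the fingers measure 114 mm over their backs; the gripper's body (76 mm by 85 mm) begins 54 mm behind the grasp point. The pads swing forward as they close: fully open they stand 13 mm farther back than shut.
Start: joints at [62.945, 7.471, 85.268, -0, 87.261, -4.893], TCP at [226.315, 555.686, 231.292] pointing down, gripper open.
Joint ranges: [-169.43, 169.43], [-51.17, 129.36], [1.28, 143.12], [-76.62, 256.62], [0, 156.53], [-152.29, 152.29]. Speed limits (degrees/s): [136.94, 136.94, 159.86, 180, 180, 180].

### API

Orientations are given as [roll, pitch, yaw] about the fixed x, y, z axes, in that order (R = Rz(yaw) Ry(pitch) Rx(roll)).
In Python, from bench import sense, snapshot, camera_params, hand_in, hold_point_z gives the robot as it stands.
- The arm moves only by the tool servo_tool, never from a script. Its argument "motion" is a list of rows, each a list of 7 numbers: the finger opening in mm, from 0 to 85.4, then the shift along the tool's x, y, z in mm, then the turn, a rotation vector about the tool's x, y, z in rad. A call has 1 to 10 rows; each row shifts and turns the pose as measured when the row begins, along the tool's axes as they then stand; what a row does not reach is not made up. A row lasts 1/10 s, in which the tool goes at most 50 mm and 8.59 degrees, less where a joint would pass 70% of its speed; a pose out of reach is approached as far as the arm can. A call with a gripper value outside its range is refused whole. The fingers move at their own pace and stop on an object; "force" is the grip in N (left out, the last holds). Time passes only in rows, so rows that do not move let the fingers close. It gives the time, the measured TCP pose, the force and the opening at its end, in the units of the state.
- sense(): the state, without advancing time (a new reading comes with each control period).
- snapshot(name): name is "scene" or "top" or "wrist"; returns the picture (420x560x3 uint8, blue, green, red); there is no depth.
- camera_params(name): a dict with "fx", "fy", "cx", "cy" (pixels), "D" ([k1, k2, p1, p2, k3] as OpenCV has them; the pictures are not rectified), "R" (3x3) and "t" (3): a world point X has camera coordinates R X + t; the wrist camera has in their place "tool_from_camera" (4x4, takes a point from camera to tool coordinates, whose origin is the TCP and whose axes are the flange's). Camera axes: x right, y down, z forward; pixel columns grow to the right and rows downward; lengths in mm; the calibration is good to about 2 mm. A picture is of the moment at which its call begins: read the wrist's pose just before it. camera_params takes no time and is no camera call.
- hand_in(): hands the job in, once; it reports no verdict.
The state is a dict: "time": time; "joint_pos": joint angles; "qd": joint speeds; "joint_efforts": joint torques, N m; "tool_pos": TCP position; "tcp_rot": TCP orientation; "ft_force": force on the tool from outside, world axes, zero at the start; "wrist_torque": the same for the moment, N m; "finger_gap": finger opening in mm.
Only numpy, scipy, OpenCV 4.12 (cv2) and the standard library are available. Lean on these libraries where they do the work, as an engineer would, in place of code of your own. Each camera call takes 0.05 s, during which the arm holds its last target. There are 200 camera calls.

## Working session

There is one attempt and no reset: what is moved stays moved. The work goes in short steps, Python scripts to look and compute and a tool call to move; the robot and the scene stay as the last step left them, time stands still between calls to the robot, and variables do not carry over. Pictures are saved under pics/ and viewed, about 8 in all and at most 12, crops included, and the job is handed in when it is done.

Besides the shell and the picture viewer there is one more tool, called as a command line: name --pt "numbers of a row" for each row, then --argument value for the rest. servo_tool: Moves the arm, as the interface text tells. Its arguments: {"type":"object","properties":{"motion":{"type":"array"},"force":{"type":"number"}},"required":["motion"]}

```bash
ls; mkdir -p pics; python3 - <<'E'
from bench import *
import cv2,numpy as np
print(sense(),hold_point_z)
a=snapshot("top");b=snapshot("scene")
cv2.imwrite("pics/top.png",a);cv2.imwrite("pics/scene.png",b)
for n in("top","scene","wrist"):print(n,camera_params(n))
E
```

```text
pics
{'time': 0.0, 'joint_pos': array([ 6.29431889e+01,  7.51419551e+00,  8.53325097e+01, -9.16594123e-04,
        8.72610755e+01, -4.89264010e+00]), 'qd': array([ 0.03563397,  0.01583737,  0.00972574,  0.04622979,  0.06708491,
       -0.07795211]), 'joint_efforts': array([-1.72950618e-03, -5.69396031e+01, -5.00549948e+01, -5.70486081e-04,
        1.50756910e-02,  3.92947499e-06]), 'tool_pos': array([226.07727009, 555.16201614, 230.22298708]), 'tcp_rot': array([-1.79892534e+02, -8.28036875e-03,  1.57835866e+02]), 'ft_force': array([-0.57007226, -0.45404267,  0.18192831]), 'wrist_torque': array([-0.02064075, -0.02703662, -0.00095395]), 'finger_gap': 85.37020260640713} 18.700000000000003
top {'fx': 444.338853513702, 'fy': 444.338853513702, 'cx': 282.01436496037604, 'cy': 208.08107538139507, 'D': array([-0.05437297,  0.        ,  0.        ,  0.        ,  0.        ]), 'R': array([[ 0.02063791, -0.99977512,  0.00487691],
       [-0.99127012, -0.02109721, -0.13014783],
       [ 0.13022145, -0.00214835, -0.99148261]]), 't': array([-172.292314  ,  456.98766086,  891.57988922])}
scene {'fx'
[... 239 characters left out ...]
[-0.34784977, -0.48150358, -0.80445935],
       [ 0.43954612,  0.67414881, -0.59356769]]), 't': array([-454.16534241,  126.91357314,  863.35562033])}
wrist {'fx': 292.33652717772696, 'fy': 292.33652717772696, 'cx': 277.6219209791566, 'cy': 208.63397849800936, 'D': array([-0.04358944,  0.        ,  0.        ,  0.        ,  0.        ]), 'tool_from_camera': array([[ 1.28199778e-03, -9.56379920e-01, -2.92122929e-01,
         7.39149846e+01],
       [ 9.99999142e-01,  1.14759856e-03,  6.31434359e-04,
        -3.79223551e-01],
       [-2.68651289e-04, -2.92123488e-01,  9.56380571e-01,
        -1.43323724e+02],
       [ 0.00000000e+00,  0.00000000e+00,  0.00000000e+00,
         1.00000000e+00]])}
```

View pics/top.png

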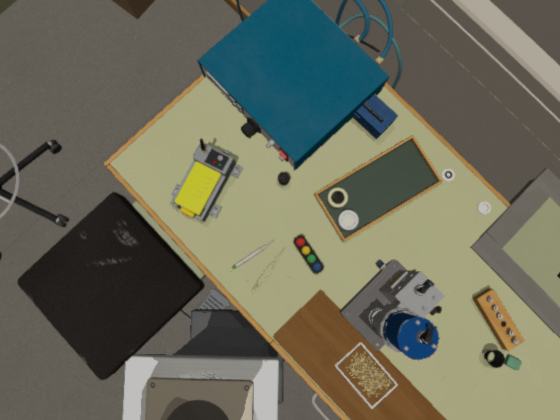

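View pics/scene.png

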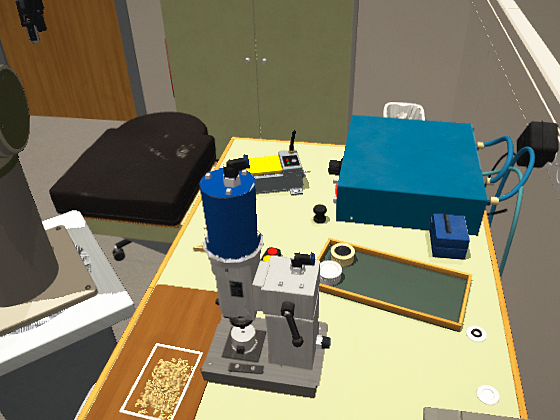

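The top view shows the cover at about (198,190), the head and antenna towards (215,158)/(203,145), and the valve at (284,178). The tray runs from (335,220) to (430,160) with the pots at its left end. The teal box sits at the upper middle. In the scene view the antenna is at (293,140), so the tab end faces left, towards the robot.

```bash
cat > h.py <<'E'
import cv2,numpy as np
from bench import *
from scipy.spatial.transform import Rotation as Ro
def pose(name,s=None):
    p=camera_params(name);K=np.array([[p['fx'],0,p['cx']],[0,p['fy'],p['cy']],[0,0,1.]])
    if name=='wrist':
        s=s or sense();T=p['tool_from_camera'];Rt=Ro.from_euler('xyz',s['tcp_rot'],degrees=True).as_matrix()
        Rc=Rt@T[:3,:3];o=Rt@T[:3,3]+s['tool_pos'];return K,p['D'],Rc.T,-Rc.T@o
    return K,p['D'],np.array(p['R']),np.array(p['t'])
def cast(name,uv,z,s=None):
    K,D,R,t=pose(name,s);u=cv2.undistortPoints(np.float64(uv).reshape(-1,1,2),K,D).reshape(-1,2)
    d=np.c_[u,np.ones(len(u))]@R;o=-R.T@t
    return o+d*((z-o[2])/d[:,2])[:,None]
def proj(name,X,s=None):
    K,D,R,t=pose(name,s);return cv2.projectPoints(np.float64(X).reshape(-1,1,3),cv2.Rodrigues(R)[0],t,K,D)[0].reshape(-1,2)
def yellow(img):
    h=cv2.cvtColor(img,cv2.COLOR_BGR2HSV);m=cv2.inRange(h,(24,180,100),(35,255,255))
    return m
def big(m):
    c=max(cv2.findContours(m,cv2.RETR_EXTERNAL,cv2.CHAIN_APPROX_NONE)[0],key=cv2.contourArea);return c.reshape(-1,2)
E
python3 - <<'E'
from h import *
a=cv2.imread("pics/top.png")
c=big(yellow(a));P=cast("top",c,48)[:,:2]
print("cover",cv2.minAreaRect(P.astype(np.float32)),len(c))
hs=cv2.cvtColor(a,cv2.COLOR_BGR2HSV)
m=cv2.inRange(hs,(8,120,120),(18,255,255));m[:, :300]=0;m[:,450:]=0;m[:130]=0;m[250:]=0
c=big(m);P=cast("top",c,15)[:,:2];r=cv2.minAreaRect(P.astype(np.float32));print("tray",r,cv2.boxPoints(r))
for n,u in dict(valve=(284,178),antenna_tip=(203,145)).items():print(n,cast("top",[u],32 if n=='valve' else 104))
print("teal corners z~100",cast("top",[(295,165),(385,75),(200,68)],110))
cv2.imwrite("pics/crop.png",cv2.resize(a[120:260,150:450],None,fx=2.6,fy=2.6,interpolation=cv2.INTER_CUBIC))
E
```

```text
cover ((492.6335754394531, 13.222915649414062), (58.37370681762695, 104.64164733886719), 64.41516876220703) 135
tray ((512.178466796875, -366.9776611328125), (118.93989562988281, 251.6538848876953), 31.904977798461914) [[ 395.19183 -291.5905 ]
 [ 528.1939  -505.226  ]
 [ 629.1651  -442.3648 ]
 [ 496.16302 -228.72931]]
valve [[ 523.75499133 -165.51413678   32.        ]]
antenna_tip [[571.41866505  -6.11493149 104.        ]]
teal corners z~100 [[ 533.94607518 -185.70443825  110.        ]
 [ 721.4396449  -361.89265975  110.        ]
 [ 727.49547015    6.37819131  110.        ]]
```

View pics/crop.png

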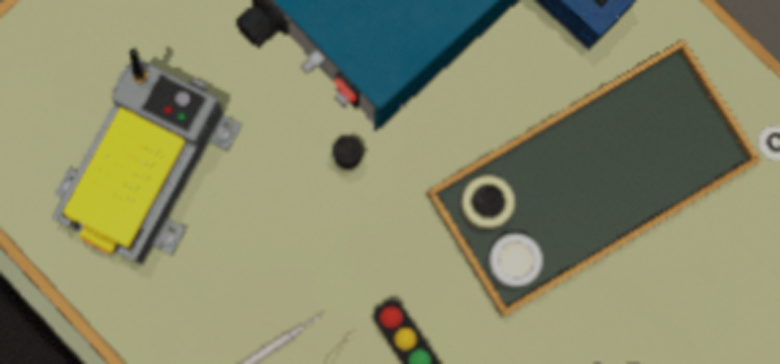

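The cover is about 58 mm wide, and its length includes part of the pad. The tray measures 119 x 252 mm at (512,-367), yaw 31.9°, so both agree with the given sizes. The receiver's +x points at about -25.6°. In the crop the pad shows at (98,240). I'll move over it and measure with the wrist camera.

servo_tool --pt "0 -33 -34 0 0 0 0.03" --pt "0 -33 -34 0 0 0 0.03" --pt "0 -33 -34 0 0 0 0" --pt "0 -33 -34 0 0 0 0" --pt "0 -33 -34 0 0 0 0" --pt "0 -33 -34 0 0 0 0" --pt "0 -33 -34 0 0 0 0" --pt "0 -33 -34 0 0 0 0" --pt "0 -33 -34 0 0 0 0" --pt "0 -33 -34 0 0 0 0"

```text
time: 1.1
tool_pos: [380.4, 94.6, 225.0]
tcp_rot: [-179.5, -0.1, 154.9]
ft_force: [1.8, 1.6, 0.5]
finger_gap: 0.2
```

servo_tool --pt "0 -22 -9 25 0 0 0.005" --pt "0 -22 -9 25 0 0 0" --pt "0 -20 -9 25 0 0 0" --pt "0 0 0 0 0 0 0" --pt "0 0 0 0 0 0 0"

```text
time: 1.6
tool_pos: [428.6, 33.4, 148.3]
tcp_rot: [-179.5, 0.0, 154.0]
ft_force: [0.2, -1.5, 0.3]
finger_gap: -0.2
```

```bash
python3 - <<'E'
from h import *
s=sense();w=snapshot("wrist");cv2.imwrite("pics/w1.png",w);np.save("w1.npy",s,allow_pickle=True)
print(s['tool_pos'],s['tcp_rot'],s['ft_force'])
c=big(yellow(w));P=cast("wrist",c,48,s)[:,:2];r=cv2.minAreaRect(P.astype(np.float32));print(r,cv2.boxPoints(r))
E
```

```text
[428.58639193  33.41733428 148.25164756] [-1.79475875e+02  1.75947665e-02  1.54011550e+02] [ 0.18763025 -1.50534067  0.28257063]Traceback (most recent call last):
  File "<stdin>", line 4, in <module>
  File "h.py", line 20, in big
    c=max(cv2.findContours(m,cv2.RETR_EXTERNAL,cv2.CHAIN_APPROX_NONE)[0],key=cv2.contourArea);return c.reshape(-1,2)
ValueError: max() iterable argument is empty
```

View pics/w1.png

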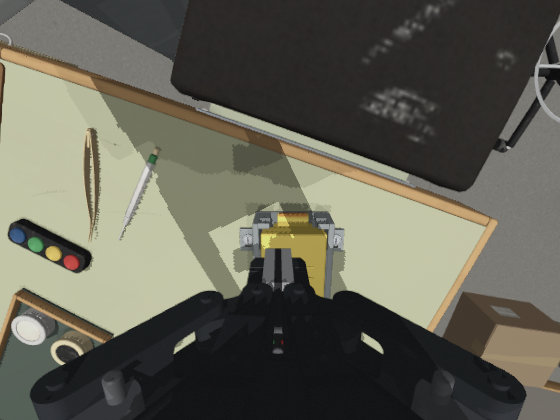

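The wrist view shows the pad at about (292,222) and the cover's tab edge at row 233, from (261,233) to (327,233). The shut fingers cover the middle at (278,270), and the shading defeats the colour mask. I'll loosen the mask.

```bash
python3 - <<'E'
from h import *
w=cv2.imread("pics/w1.png");s=np.load("w1.npy",allow_pickle=True).item()
h=cv2.cvtColor(w,cv2.COLOR_BGR2HSV)
for p in [(300,240),(318,280),(292,222),(265,245)]:print(p,h[p[1],p[0]])
m=cv2.inRange(h,(20,150,60),(36,255,255));m[:205]=0;m[:,:240]=0;m[:,345:]=0
y,x=np.nonzero(m)
for r in range(208,300,4):
    q=np.nonzero(m[r])[0]
    if len(q):
        X=cast("wrist",[(q[0],r),(q[-1]+1,r)],48,s);print(r,q[0],q[-1],X[:,:2].round(1).tolist(),np.linalg.norm(X[0]-X[1]).round(1))
cv2.imwrite("pics/w1c.png",cv2.resize(w[195:310,220:360],None,fx=5,fy=5,interpolation=cv2.INTER_CUBIC))
E
```

```text
(300, 240) [ 25 137 173]
(318, 280) [ 25 140 170]
(292, 222) [ 24 154 116]
(265, 245) [ 30 113 222]
216 307 307 [[445.9, 52.5], [446.3, 53.2]] 0.9
224 275 310 [[440.4, 23.9], [454.2, 52.6]] 31.9
228 271 315 [[442.2, 19.0], [459.6, 55.1]] 40.0
232 262 324 [[442.2, 10.1], [466.6, 60.8]] 56.3
```

View pics/w1c.png

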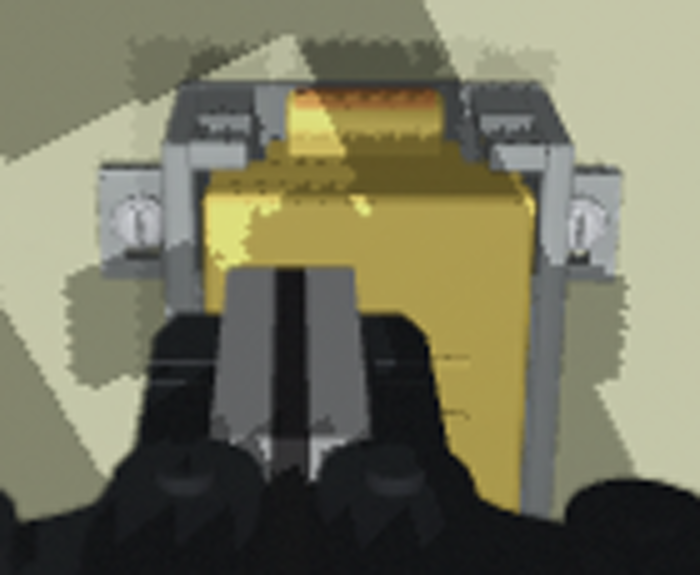

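The crop shows the cover's upper edge from crop (203,196) to (535,196), the pad spanning (287..443, 90), the end wall's top line at row 85, and the shut fingers in front.

```bash
python3 - <<'E'
from h import *
s=np.load("w1.npy",allow_pickle=True).item()
f=lambda l:np.array(l)/5.+[220,195]
A=cast("wrist",f([(203,196),(535,196),(523,490),(203,310)]),48,s)[:,:2];print("plate",A.round(1),np.linalg.norm(A[0]-A[1]))
R=cast("wrist",f([(175,85),(560,85)]),40,s)[:,:2];print("endwall",R.round(1),np.linalg.norm(R[0]-R[1]))
Pd=cast("wrist",f([(287,91),(443,91)]),23,s)[:,:2];print("pad",Pd.round(1),np.linalg.norm(Pd[0]-Pd[1]),Pd.mean(0))
d=A[0]-A[1];print("yaw of +x from edge",np.degrees(np.arctan2(d[1],d[0]))) # edge dir
e=A[2]-A[1];print("yaw side",np.degrees(np.arctan2(e[1],e[0])))
a=np.radians(-25.6);x=np.array([np.cos(a),np.sin(a)]);y=np.array([-x[1],x[0]])
T=s['tool_pos'][:2]
for n,p in dict(edge=A[:2].mean(0),pad=Pd.mean(0),endw=R.mean(0)).items():print(n,"rel TCP in rx frame",(p-T)@x,(p-T)@y, "origin x est", p-x*dict(edge=-67,pad=-78,endw=-74)[n])
E
```

```text
plate [[443.5   8. ]
 [469.3  61.5]
 [524.3  35.8]
 [463.6  -2.2]] 59.456960333256234
endwall [[424.7  11.3]
 [455.   73.9]] 69.54442835631477
pad [[439.4  26.4]
 [452.5  53.6]] 30.102557234462733 [445.95815119  40.00002574]
yaw of +x from edge -115.73440286380144
yaw side -25.11113305103866
edge rel TCP in rx frame 24.514106481104236 13.238864721085449 origin x est [516.83711455   5.81463187]
pad rel TCP in rx frame 12.822130377356618 13.442574879318489 origin x est [516.30108825   6.29733733]
endw rel TCP in rx frame 6.195464479974916 13.116812619394842 origin x est [506.57685807  10.59518522]
```

Edge, pad and yaw agree: width 59.5, pad 30.1, receiver origin about (516.5, 6), yaw about -25.6°. Next I back off, centre on the pad and descend in front of it.

servo_tool --pt "0 9 7 5 0 0 -0.005" --pt "0 9 7 15 0 0 0" --pt "0 0 0 30 0 0 0" --pt "0 0 0 30 0 0 0" --pt "0 0 0 30 0 0 0" --pt "0 0 0 15 0 0 0" --pt "0 0 0 0 0 0 0" --pt "0 0 0 0 0 0 0"

```text
time: 2.45
tool_pos: [415.4, 64.3, 19.9]
tcp_rot: [-179.8, 0.4, 155.0]
ft_force: [0.1, 0.3, 0.6]
finger_gap: -0.0
```

```bash
cat > st.py <<'E'
from h import *
s=sense();a=np.radians(-25.6);c,n=np.cos(a),np.sin(a);M=np.array([[c,n],[-n,c]])
O=np.array([516.5,6.0])
print("t",round(s['time'],2),"tcp in rec",(M@(s['tool_pos'][:2]-O)).round(1),"z",s['tool_pos'][2].round(1),"rot",s['tcp_rot'].round(2),"F rec",(M@s['ft_force'][:2]).round(2),s['ft_force'][2].round(2),"gap",round(s['finger_gap'],1),s['wrist_torque'].round(2))
E
python3 st.py
```

```text
t 2.45 tcp in rec [-116.3    8.9] z 19.9 rot [-179.8     0.38  154.96] F rec [-0.03  0.33] 0.56 gap -0.0 [ 0.03  0.   -0.02]
```

servo_tool --pt "0 0 -5 4 0 0 0" --pt "0 0 -2 2 0 0 0" --pt "0 0 0 0 0 0 0"

```text
time: 2.75
tool_pos: [413.9, 58.6, 16.0]
tcp_rot: [-179.9, 0.6, 155.1]
ft_force: [0.2, -0.3, -0.3]
finger_gap: -0.1
```

```bash
python3 st.py
```

```text
t 2.75 tcp in rec [-115.3    3.1] z 16.0 rot [-179.92    0.62  155.07] F rec [ 0.31 -0.17] -0.32 gap -0.1 [ 0.02 -0.04 -0.01]
```

servo_tool --pt "0 -6 -3 3 0 -0.01 -0.01" --pt "0 -6 0 1 0 0 0" --pt "0 -4 0 0 0 0 0" --pt "0 0 0 0 0 0 0"

```text
time: 3.15
tool_pos: [430.3, 47.8, 13.7]
tcp_rot: [-180.0, 1.4, 155.6]
ft_force: [-0.7, 0.4, 1.3]
finger_gap: -0.2
```

```bash
python3 st.py; python3 - <<'E'
from h import *
s=sense();w=snapshot("wrist");cv2.imwrite("pics/w2.png",w)
cv2.imwrite("pics/w2c.png",cv2.resize(w[150:310,200:360],None,fx=3.7,fy=3.7,interpolation=cv2.INTER_CUBIC))
E
```

```text
t 3.15 tcp in rec [-95.8   0.4] z 13.7 rot [-180.      1.45  155.63] F rec [-0.78  0.05] 1.28 gap -0.2 [0.03 0.07 0.  ]
```

View pics/w2c.png

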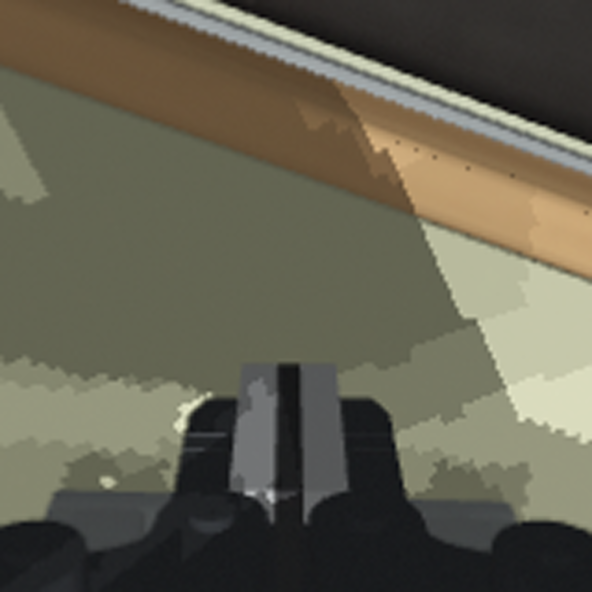

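The fingers are centred on the end wall to within about 2 mm: wall ends at (50,492) and (515,500), fingers at 289. The pad is hidden behind them. I approach in small steps on force.

servo_tool --pt "0 -2 0 0 0 0.02 0" --pt "0 -1 0 0 0 0 0" --pt "0 -1 0 0 0 0 0" --pt "0 -1 0 0 0 0 0"

```text
time: 3.6
tool_pos: [434.8, 45.7, 13.5]
tcp_rot: [-180.0, 0.1, 155.6]
ft_force: [-0.1, -0.0, -0.7]
finger_gap: -0.1
```

```bash
python3 st.py
```

```text
t 3.6 tcp in rec [-90.8   0.5] z 13.5 rot [-1.7999e+02  1.4000e-01  1.5562e+02] F rec [-0.1  -0.05] -0.71 gap -0.1 [ 0.02  0.02 -0.01]
```

servo_tool --pt "0 -1 0 0 0 0 0" --pt "0 -1 0 0 0 0 0" --pt "0 -1 0 0 0 0 0"

```text
time: 3.9
tool_pos: [436.7, 44.8, 13.1]
tcp_rot: [-180.0, 0.0, 155.6]
ft_force: [-2.0, 0.4, 1.4]
finger_gap: -0.0
```

```bash
python3 st.py
```

```text
t 3.9 tcp in rec [-88.7   0.5] z 13.1 rot [-1.7996e+02  2.0000e-02  1.5563e+02] F rec [-1.96 -0.47] 1.45 gap -0.0 [0.17 0.38 0.03]
```

Contact is where I predicted it. I press on.

servo_tool --pt "0 -1 0 0 0 0 0" --pt "0 -1 0 0 0 0 0" --pt "0 -1 0 0 0 0 0"

```text
time: 4.2
tool_pos: [438.5, 43.9, 12.7]
tcp_rot: [-179.9, -0.1, 155.6]
ft_force: [-2.4, 2.5, 1.6]
finger_gap: 0.3
```

```bash
python3 st.py
```

```text
t 4.2 tcp in rec [-86.7   0.4] z 12.7 rot [-1.7994e+02 -1.1000e-01  1.5565e+02] F rec [-3.27  1.26] 1.61 gap 0.3 [0.25 0.44 0.02]
```

servo_tool --pt "0 -1 0 0 0 0 0" --pt "0 -1 0 0 0 0 0"

```text
time: 4.4
tool_pos: [439.9, 43.1, 12.4]
tcp_rot: [-179.9, -0.2, 155.7]
ft_force: [-4.2, 1.9, 1.7]
finger_gap: -0.4
```

```bash
python3 st.py
```

```text
t 4.4 tcp in rec [-85.2   0.3] z 12.4 rot [-179.92   -0.18  155.65] F rec [-4.59 -0.06] 1.7 gap -0.4 [ 0.35  0.61 -0.03]
```

servo_tool --pt "0 -1 0 -0.3 0 0 0" --pt "0 -1 0 -0.3 0 0 0" --pt "0 -1 0 -0.3 0 0 0"

```text
time: 4.7
tool_pos: [441.0, 42.4, 12.4]
tcp_rot: [-179.9, -0.4, 155.6]
ft_force: [-4.6, 4.2, 0.1]
finger_gap: -0.0
```

```bash
python3 st.py
```

```text
t 4.7 tcp in rec [-83.8   0.3] z 12.4 rot [-179.9    -0.4   155.64] F rec [-5.95  1.78] 0.12 gap -0.0 [ 0.59  0.83 -0.03]
```

servo_tool --pt "0 -1 0 -0.3 0 0 0" --pt "0 -1 0 -0.3 0 0 0"

```text
time: 4.9
tool_pos: [441.3, 42.3, 12.1]
tcp_rot: [-179.9, -0.6, 155.6]
ft_force: [-6.0, 4.1, 1.6]
finger_gap: -0.0
```

```bash
python3 st.py
```

```text
t 4.9 tcp in rec [-83.5   0.2] z 12.1 rot [-179.88   -0.61  155.64] F rec [-7.17  1.08] 1.58 gap -0.0 [ 0.62  0.87 -0.02]
```

servo_tool --pt "0 -1.4 0 -0.4 0 -0.005 0" --pt "0 -1.4 0 -0.4 0 0 0"

```text
time: 5.1
tool_pos: [441.9, 41.9, 11.7]
tcp_rot: [-179.9, -0.6, 155.6]
ft_force: [-6.7, 3.5, 0.8]
finger_gap: 0.2
```

```bash
python3 st.py
```

```text
t 5.1 tcp in rec [-82.8   0.2] z 11.7 rot [-179.86   -0.58  155.64] F rec [-7.53  0.29] 0.79 gap 0.2 [0.72 0.94 0.  ]
```

servo_tool --pt "0 -1.6 0 -0.4 0 0 0" --pt "0 -1.6 0 -0.4 0 0 0"

```text
time: 5.3
tool_pos: [442.4, 41.6, 11.2]
tcp_rot: [-179.8, -0.9, 155.6]
ft_force: [-7.1, 5.8, 1.1]
finger_gap: 0.1
```

```bash
python3 st.py
```

```text
t 5.3 tcp in rec [-82.2   0.1] z 11.2 rot [-179.84   -0.89  155.64] F rec [-8.89  2.17] 1.06 gap 0.1 [ 0.82  1.   -0.03]
```

servo_tool --pt "0 -1.8 0 -0.6 0 -0.005 0" --pt "0 -1.8 0 -0.6 0 -0.005 0"

```text
time: 5.5
tool_pos: [443.0, 41.3, 10.8]
tcp_rot: [-179.8, -0.7, 155.6]
ft_force: [-7.4, 5.3, -0.5]
finger_gap: 0.1
```

```bash
python3 st.py
```

```text
t 5.5 tcp in rec [-81.5   0.1] z 10.8 rot [-179.81   -0.67  155.64] F rec [-8.95  1.54] -0.46 gap 0.1 [ 0.91  1.11 -0.  ]
```

servo_tool --pt "0 -2.0 0 -0.8 0 -0.003 0" --pt "0 -2.0 0 -1.5 0 0 0"

```text
time: 5.7
tool_pos: [443.4, 41.1, 11.3]
tcp_rot: [-179.8, -0.9, 155.7]
ft_force: [-7.1, 6.0, -0.6]
finger_gap: -0.0
```

```bash
python3 st.py
```

```text
t 5.7 tcp in rec [-81.1   0. ] z 11.3 rot [-179.78   -0.9   155.65] F rec [-9.03  2.35] -0.55 gap -0.0 [0.96 1.18 0.04]
```

Pressing at about 10 N by the torque, with 8 mm of travel including some slide. Now I lift while pressed.

servo_tool --pt "0 -1.8 0 -2.0 0 0 0" --pt "0 -1.8 0 -2.0 0 0 0" --pt "0 -1.6 0 -2.0 0 0 0"

```text
time: 6.0
tool_pos: [442.6, 41.4, 14.1]
tcp_rot: [-179.7, -1.6, 155.7]
ft_force: [-7.3, 7.0, -0.3]
finger_gap: 0.1
```

```bash
python3 st.py
```

```text
t 6.0 tcp in rec [-81.9  -0. ] z 14.1 rot [-179.73   -1.62  155.66] F rec [-9.57  3.13] -0.26 gap 0.1 [1.   1.1  0.08]
```

servo_tool --pt "0 -1.5 0 -2.0 0 -0.008 0" --pt "0 -1.5 0 -2.0 0 -0.008 0" --pt "0 -1.5 0 -2.0 0 -0.004 0"

```text
time: 6.3
tool_pos: [441.9, 41.5, 16.8]
tcp_rot: [-179.7, -1.1, 155.7]
ft_force: [-4.4, 3.8, -3.6]
finger_gap: 0.2
```

```bash
python3 st.py
```

```text
t 6.3 tcp in rec [-82.6  -0.3] z 16.8 rot [-179.66   -1.08  155.67] F rec [-5.62  1.48] -3.61 gap 0.2 [0.63 0.71 0.07]
```

servo_tool --pt "0 -2.0 0 -0.5 0 0 0" --pt "0 -2.0 0 -0.5 0 0 0"

```text
time: 6.5
tool_pos: [442.4, 41.1, 16.0]
tcp_rot: [-179.6, -1.5, 155.7]
ft_force: [-7.9, 6.3, -1.5]
finger_gap: -0.1
```

```bash
python3 st.py; python3 - <<'E'
from h import *
w=snapshot("scene")
cv2.imwrite("pics/s2c.png",cv2.resize(w[125:215,220:340],None,fx=5,fy=5,interpolation=cv2.INTER_CUBIC))
E
```

```text
t 6.5 tcp in rec [-82.   -0.4] z 16.0 rot [-179.63   -1.46  155.68] F rec [-9.84  2.31] -1.49 gap -0.1 [ 0.96  1.1  -0.02]
```

View pics/s2c.png

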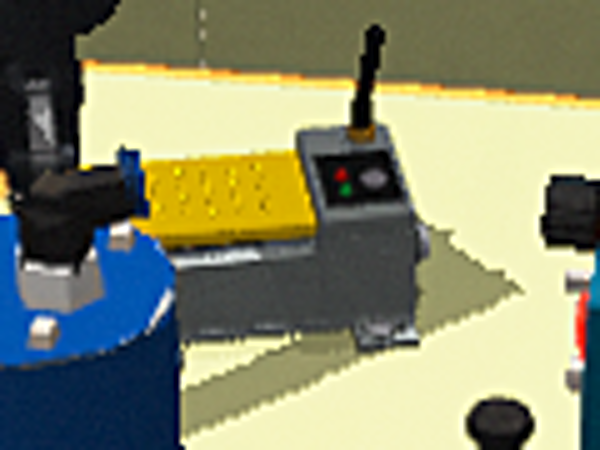

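The scene crop shows a grey gap opening under the plate's left (tab) side at (200,255), so the cover has started to come up. I continue.

servo_tool --pt "0 -1.9 0 -2.5 0 -0.004 0" --pt "0 -1.9 0 -2.5 0 -0.004 0" --pt "0 -1.9 0 -2.5 0 -0.004 0"

```text
time: 6.85
tool_pos: [442.0, 41.0, 19.7]
tcp_rot: [-179.6, -1.5, 155.7]
ft_force: [-5.7, 5.9, -2.5]
finger_gap: 0.3
```

```bash
python3 st.py
```

```text
t 6.85 tcp in rec [-82.3  -0.6] z 19.7 rot [-179.57   -1.5   155.68] F rec [-7.72  2.84] -2.46 gap 0.3 [1.01 1.02 0.02]
```

servo_tool --pt "0 -1.8 0 -2.5 0 -0.004 0" --pt "0 -1.8 0 -2.5 0 -0.004 0" --pt "0 -1.8 0 -2.5 0 -0.004 0"

```text
time: 7.15
tool_pos: [441.4, 41.2, 23.5]
tcp_rot: [-179.5, -1.5, 155.7]
ft_force: [-5.6, 6.2, -2.1]
finger_gap: -0.0
```

```bash
python3 st.py
```

```text
t 7.15 tcp in rec [-83.   -0.7] z 23.5 rot [-179.51   -1.52  155.7 ] F rec [-7.7   3.21] -2.12 gap -0.0 [1.01 1.1  0.02]
```

servo_tool --pt "0 -1.6 0 -2.5 0 -0.004 0" --pt "0 -1.6 0 -2.5 0 -0.004 0" --pt "0 -1.6 0 -2.5 0 -0.004 0"

```text
time: 7.45
tool_pos: [439.6, 41.5, 27.1]
tcp_rot: [-179.4, -1.6, 155.7]
ft_force: [-7.0, 5.5, -2.4]
finger_gap: 0.0
```

```bash
python3 st.py
```

```text
t 7.45 tcp in rec [-84.7  -1.2] z 27.1 rot [-179.41   -1.61  155.71] F rec [-8.7   1.89] -2.41 gap 0.0 [ 0.91  1.19 -0.07]
```

servo_tool --pt "0 -1.3 0 -2.5 0 -0.004 0" --pt "0 -1.2 0 -2.0 0 -0.004 0"

```text
time: 7.65
tool_pos: [438.0, 41.8, 29.2]
tcp_rot: [-179.3, -1.6, 155.7]
ft_force: [-5.7, 5.7, -2.2]
finger_gap: 0.0
```

```bash
python3 st.py; python3 - <<'E'
from h import *
w=snapshot("scene");cv2.imwrite("pics/s3.png",w)
E
```

```text
t 7.65 tcp in rec [-86.2  -1.7] z 29.2 rot [-179.33   -1.63  155.72] F rec [-7.57  2.67] -2.17 gap 0.0 [ 0.8   1.04 -0.01]
```

servo_tool --pt "0 1 0 -0.3 0 0 0" --pt "0 1 0 0 0 0 0" --pt "0 1.5 0 0 0 0 0" --pt "0 2 0 0 0 0 0" --pt "0 2 0 0 0 0 0" --pt "0 3 0 0 0 0 0" --pt "0 4 0 0 0 0 0" --pt "0 4 0 0 0 0 0" --pt "0 0 0 0 0 0 0"

```text
time: 8.6
tool_pos: [421.4, 49.6, 30.5]
tcp_rot: [-179.4, -1.4, 155.7]
ft_force: [0.1, 0.3, 0.1]
finger_gap: 0.1
```

```bash
python3 st.py; python3 - <<'E'
from h import *
w=snapshot("scene");cv2.imwrite("pics/s4.png",w)
a=cv2.imread("pics/scene.png")
f=lambda i:cv2.resize(i[135:215,200:330],None,fx=4.5,fy=3.7*1,interpolation=cv2.INTER_CUBIC)
cv2.imwrite("pics/cmp.png",np.vstack([f(a),f(w)]))
E
```

```text
t 8.6 tcp in rec [-104.6   -1.8] z 30.5 rot [-179.38   -1.44  155.72] F rec [-0.05  0.34] 0.1 gap 0.1 [-0.01  0.   -0.03]
```

View pics/cmp.png

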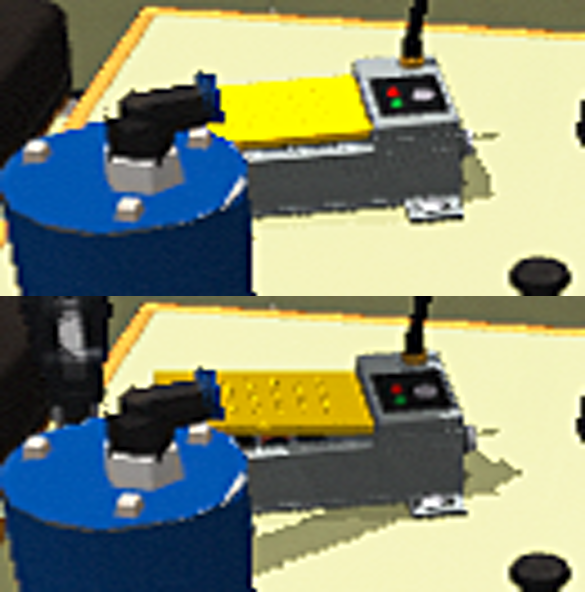

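The cover is sprung open and stays up: the lower picture shows a dark gap at (260,440) and the plate tilted. The receiver slid about 2 mm. I rise, open the fingers, go over the grip point and re-measure.

servo_tool --pt "0 0 0 -30 0 0 0" --pt "0 0 0 -35 0 -0.01 0" --pt "85 -10 0 -25 0 -0.01 0" --pt "85 -20 0 0 0 0 0" --pt "85 -20 1 0 0 0 0" --pt "85 -8 0 0 0 0 0.01" --pt "85 0 0 0 0 0 0" --pt "85 0 0 0 0 0 0" --pt "85 0 0 0 0 0 0"

```text
time: 9.55
tool_pos: [476.9, 26.3, 122.7]
tcp_rot: [-179.3, -0.3, 155.1]
ft_force: [-0.1, 0.5, 0.3]
finger_gap: 84.9
```

```bash
python3 st.py; python3 - <<'E'
from h import *
s=sense();w=snapshot("wrist");cv2.imwrite("pics/w3.png",w);np.save("w3.npy",s,allow_pickle=True)
cv2.imwrite("pics/w3c.png",cv2.resize(w[180:400,190:380],None,fx=2.7,fy=2.7,interpolation=cv2.INTER_CUBIC))
E
```

```text
t 9.55 tcp in rec [-44.5   1.2] z 122.7 rot [-179.31   -0.35  155.14] F rec [-0.32  0.4 ] 0.27 gap 84.9 [ 0.07 -0.    0.04]
```

View pics/w3c.png

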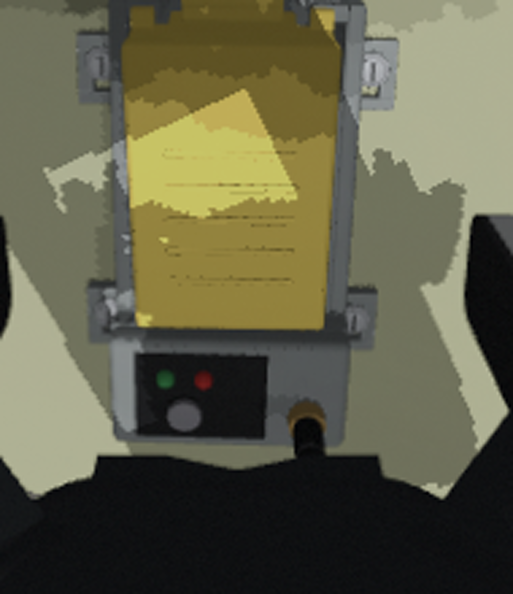

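The clear view shows the plate's corners at crop (122,45), (340,45), (324,328) and (136,328), with the fingers outside left and right at columns 5 and 470.

```bash
python3 - <<'E'
from h import *
s=np.load("w3.npy",allow_pickle=True).item()
f=lambda l:np.array(l)/2.7+[190,180]
A=cast("wrist",f([(122,45),(340,45)]),61,s)[:,:2];B=cast("wrist",f([(136,328),(324,328)]),49,s)[:,:2]
print(np.linalg.norm(A[0]-A[1]),np.linalg.norm(B[0]-B[1]));a,b=A.mean(0),B.mean(0);d=b-a
print("len",np.linalg.norm(d),"yaw",np.degrees(np.arctan2(d[1],d[0])))
g=a+d*(33/96.4);print("grip",g, "origin",b-d/np.linalg.norm(d)*29.4)
Rt=Ro.from_euler('xyz',s['tcp_rot'],degrees=True).as_matrix();print("tool shift",Rt.T@(np.r_[g,45]-s['tool_pos']),"yaw tool",s['tcp_rot'][2]-180)
E
```

```text
58.58839441690845 60.093617879987605
len 96.26532180833392 yaw -25.226966692225286
grip [486.85778966  18.65927966] origin [517.53496558   4.20605696]
tool shift [-12.74786682  -1.80606622  77.6713531 ] yaw tool -24.86200804332779
```

servo_tool --pt "82 -6 -1 20 0 0 0.005" --pt "82 -5 -0.8 25 0 0 0" --pt "82 0 0 20 0 0 0" --pt "82 0 0 8 0 0 0" --pt "82 0 0 0 0 0 0" --pt "82 0 0 0 0 0 0" --force 30

```text
time: 10.2
tool_pos: [483.5, 20.8, 48.2]
tcp_rot: [-179.3, -0.4, 155.0]
ft_force: [0.2, 0.4, 0.8]
finger_gap: 82.0
```

```bash
python3 - <<'E'
from h import *
s=sense();Rt=Ro.from_euler('xyz',s['tcp_rot'],degrees=True).as_matrix();print("tool shift",Rt.T@(np.r_[486.9,18.7,39]-s['tool_pos']),s['tool_pos'],s['tcp_rot'],s['ft_force'],s['finger_gap'])
E
```

```text
tool shift [-4.01932191 -0.36068156  9.15056323] [483.50752101  20.8002553   48.1704886 ] [-179.33042244   -0.35554192  154.96872115] [0.1718384  0.44182683 0.83848514] 82.02474720642606
```

servo_tool --pt "82 -3 0 5 0 0 0" --pt "82 -1 0 3.5 0 0 0" --pt "82 0 0 0 0 0 0" --pt "66 0 0 0 0 0 0" --pt "62 0 0 0 0 0 0" --pt "58 0 0 0 0 0 0" --pt "50 0 0 0 0 0 0" --pt "50 0 0 0 0 0 0" --force 30

```text
time: 11.0
tool_pos: [489.8, 18.8, 42.6]
tcp_rot: [-179.4, -0.1, 155.0]
ft_force: [-0.1, 0.3, 0.1]
finger_gap: 58.8
```

```bash
python3 st.py
```

```text
t 11.0 tcp in rec [-29.6  -0. ] z 42.6 rot [-1.7943e+02 -7.0000e-02  1.5497e+02] F rec [-0.25  0.26] 0.11 gap 58.8 [-0.05  0.04 -0.04]
```

servo_tool --pt "45 0 0 0 0 0 0" --pt "45 0 0 0 0 0 0" --force 40

```text
time: 11.2
tool_pos: [489.8, 18.7, 42.7]
tcp_rot: [-179.4, -0.1, 155.0]
ft_force: [-1.0, -0.5, 0.1]
finger_gap: 58.5
```

```bash
python3 st.py
```

```text
t 11.2 tcp in rec [-29.6  -0.1] z 42.7 rot [-1.7943e+02 -7.0000e-02  1.5497e+02] F rec [-0.73 -0.9 ] 0.08 gap 58.5 [-0.01  0.15 -0.11]
```

servo_tool --pt "45 1 0 -0.5 0 0 0" --pt "45 1.5 0 -0.5 0 0 0" --pt "45 2 0 -0.5 0 0 0"

```text
time: 11.5
tool_pos: [485.4, 20.8, 44.0]
tcp_rot: [-179.4, -0.1, 155.0]
ft_force: [-0.6, 0.4, -0.3]
finger_gap: 58.3
```

```bash
python3 st.py
```

```text
t 11.5 tcp in rec [-34.5  -0.1] z 44.0 rot [-1.7943e+02 -8.0000e-02  1.5497e+02] F rec [-0.7  0.1] -0.33 gap 58.3 [-0.01 -0.01  0.02]
```

servo_tool --pt "45 2 0 -0.6 0 0 0" --pt "45 2 0 -0.6 0 0 0" --pt "45 2 0 -0.6 0 0 0"

```text
time: 11.8
tool_pos: [479.2, 23.8, 45.7]
tcp_rot: [-179.4, -0.1, 155.0]
ft_force: [0.3, -0.6, -1.5]
finger_gap: 58.7
```

```bash
python3 st.py
```

```text
t 11.8 tcp in rec [-41.3  -0.1] z 45.7 rot [-1.7943e+02 -1.1000e-01  1.5498e+02] F rec [ 0.51 -0.4 ] -1.55 gap 58.7 [-0.07 -0.01  0.02]
```

servo_tool --pt "45 2 0 -1 0 0 0" --pt "45 1 0 -2 0 0 0" --pt "45 0 0 -3 0 0 0" --pt "45 0 0 -3 0 0 0"

```text
time: 12.2
tool_pos: [475.7, 25.4, 55.1]
tcp_rot: [-179.4, -0.1, 155.0]
ft_force: [0.6, -0.1, -0.2]
finger_gap: 58.4
```

```bash
python3 st.py
```

```text
t 12.2 tcp in rec [-45.2  -0.1] z 55.1 rot [-1.7942e+02 -1.4000e-01  1.5500e+02] F rec [0.54 0.16] -0.15 gap 58.4 [0.   0.   0.03]
```

servo_tool --pt "45 0 0 -5 0 0 0" --pt "45 0 0 -8 0 0 0" --pt "45 0 0 -12 0 0 0" --pt "45 0 0 -15 0 0 0" --pt "45 0 0 -15 0 0 0" --pt "45 0 0 -15 0 0 0" --pt "45 0 0 -15 0 0 0" --pt "45 0 0 -10 0 0 0" --pt "45 0 0 -5 0 0 0" --pt "45 0 0 0 0 0 0"

```text
time: 13.2
tool_pos: [478.2, 26.1, 167.2]
tcp_rot: [-179.6, 0.2, 155.0]
ft_force: [0.1, -0.2, -0.9]
finger_gap: 59.1
```

```bash
python3 st.py; python3 - <<'E'
from h import *
w=snapshot("wrist");b=snapshot("scene");cv2.imwrite("pics/w4.png",w)
cv2.imwrite("pics/w4c.png",np.hstack([cv2.resize(w,None,fx=.7,fy=.7,interpolation=cv2.INTER_AREA),cv2.resize(b[60:206,170:310],(282,294))]))
E
```

```text
t 13.2 tcp in rec [-43.2   1.5] z 167.2 rot [-179.55    0.18  154.98] F rec [ 0.23 -0.14] -0.89 gap 59.1 [-0.   -0.01 -0.03]
```

View pics/w4c.png

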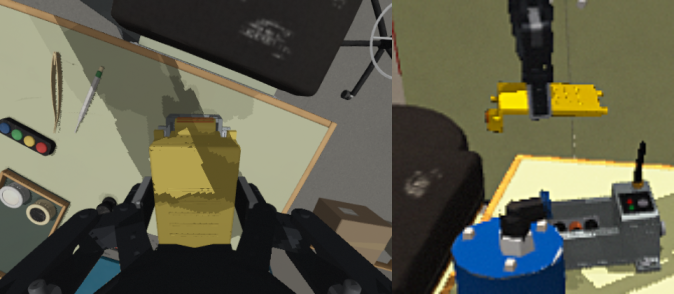

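The cover is held and level, clear of the receiver; the scene inset shows the open bay and the tab at the left. The measured weight is 0.9 N, as it should be. Before carrying it I check where the tall things stand.

```bash
python3 - <<'E'
from h import *
print(sense()['joint_pos'].round(1))
def tri(ut,us):
    o=[];d=[]
    for n,u in(("top",ut),("scene",us)):
        a=cast(n,[u],0)[0];b=cast(n,[u],100)[0];o.append(a);d.append((b-a)/np.linalg.norm(b-a))
    A=np.c_[d[0],-d[1]];t=np.linalg.lstsq(A,o[1]-o[0],rcond=None)[0];p,q=o[0]+t[0]*d[0],o[1]+t[1]*d[1];return ((p+q)/2).round(0),np.linalg.norm(p-q).round(1)
print("motor top",tri((412,335),(228,182)))
print("motor box",tri((433,296),(303,260)))
print("teal near corner",tri((297,165),(341,188)),tri((385,77),(484,202)),tri((201,67),(349,118)))
print("blue small", cast("top",[(378,136)],40))
E
```

```text
[ -2.6  -9.2 108.7  -0.5  80.7 -67.5]
motor top (array([ 247., -352.,  297.]), np.float64(2.3))
motor box (array([ 299., -417.,  203.]), np.float64(6.8))
teal near corner (array([ 545., -194.,   82.]), np.float64(11.3)) (array([ 734., -371.,   76.]), np.float64(2.0)) (array([742.,   9.,  84.]), np.float64(1.7))
blue small [[ 616.76133273 -361.8080101    40.        ]]
```

The teal box is about 82 mm high and the motor stands clear of the arm's line, so carrying at z 165 is safe. I turn, then travel.

servo_tool --pt "45 0 0 0 0 0 0.1" --pt "45 0 0 0 0 0 0.14" --pt "45 0 0 0 0 0 0.14" --pt "45 0 0 0 0 0 0.12" --pt "45 0 0 0 0 0 0.02" --pt "45 -10 -5 0 0 0 0" --pt "45 -20 -10 0 0 0 0" --pt "45 -30 -15 0 0 0 0" --pt "45 -36 -18 0 0 0 0" --pt "45 -36 -18 0 0 0 0"

```text
time: 14.3
tool_pos: [493.6, -122.5, 158.6]
tcp_rot: [-179.1, -0.2, 125.5]
ft_force: [0.0, 1.1, -1.9]
finger_gap: 58.4
```

```bash
cat > tg.py <<'E'
from h import *
import sys
s=sense();Rt=Ro.from_euler('xyz',s['tcp_rot'],degrees=True).as_matrix()
print("t",s['time'],s['tool_pos'].round(1),s['tcp_rot'].round(1),"gap",s['finger_gap'].__round__(1),"F",s['ft_force'].round(1),"shift to go",(Rt.T@(np.array([520.,-380,s['tool_pos'][2]])-s['tool_pos'])).round(1),s['joint_pos'].round(0))
E
python3 tg.py
```

```text
t 14.3 [ 493.6 -122.5  158.6] [-179.1   -0.2  125.5] gap 58.4 F [ 0.   1.1 -1.9] shift to go [-225.  -128.     1.3] [-19.  -3. 104.  -1.  80. -55.]
```

servo_tool --pt "45 -36 -20 -1 0 0 0.03" --pt "45 -36 -20 -1 0 0 0.03" --pt "45 -36 -18 -1 0 0 0" --pt "45 -36 -18 -1 0 0 0" --pt "45 -25 -14 0 0 0 0" --pt "45 -15 -8 0 0 0 0" --pt "45 -6 -3 0 0 0 0" --pt "45 0 0 0 0 0 0" --pt "45 0 0 0 0 0 0"

```text
time: 15.2
tool_pos: [508.1, -356.4, 159.0]
tcp_rot: [-178.8, -0.4, 123.0]
ft_force: [0.6, 0.5, -1.4]
finger_gap: 58.3
```

```bash
python3 tg.py
```

```text
t 15.2 [ 508.1 -356.4  159. ] [-178.8   -0.4  123. ] gap 58.3 F [ 0.6  0.5 -1.4] shift to go [-26.3  -2.9  -0.1] [-39.  14.  86.  -1.  81. -72.]
```

Correct the position, tilt the tab end up by 0.11 rad to match how it will lie, come down part way, and look.

servo_tool --pt "45 -12 -1 5 0 0.04 0.01" --pt "45 -9 -1 15 -0.01 0.04 0.01" --pt "45 -3 0 25 -0.01 0.03 0" --pt "45 0 0 25 0 0 0" --pt "45 0 0 10 0 0 0" --pt "45 0 0 0 0 0 0" --pt "45 0 0 0 0 0 0"

```text
time: 15.9
tool_pos: [517.6, -364.9, 78.7]
tcp_rot: [179.9, -6.9, 122.5]
ft_force: [0.8, 0.3, -1.3]
finger_gap: 59.0
```

```bash
python3 tg.py;  python3 - <<'E'
from h import *
s=sense();w=snapshot("wrist");b=snapshot("top");np.save("w5.npy",s,allow_pickle=True)
cv2.imwrite("pics/w5.png",w);cv2.imwrite("pics/w5c.png",np.hstack([cv2.resize(w,None,fx=.8,fy=.8,interpolation=cv2.INTER_AREA),cv2.resize(b[110:270,270:450],(340,336))]))
E
```

```text
t 15.9 [ 517.6 -364.9   78.7] [179.9  -6.9 122.5] gap 59.0 F [ 0.8  0.3 -1.3] shift to go [-13.9  -6.   -1.7] [-41.  25.  81.   2.  81. -74.]
```

View pics/w5c.png

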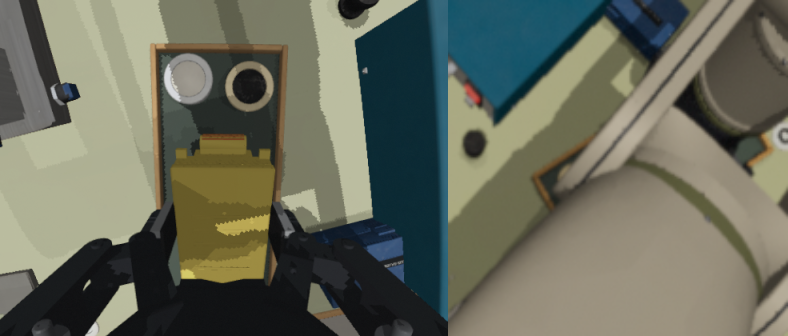

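The cover is aligned with the tray: cover columns 172–272, tray walls 152–287, pots well clear at row 80. I shift about 4 mm sideways and 14 mm along, then descend.

servo_tool --pt "45 -6 -2 6 0 0 0.005" --pt "45 -7 -1 10 0 0 0" --pt "45 -3 -0.5 12 0 0 0" --pt "45 -1 0 8 0 0 0" --pt "45 -0.5 0 3 0 0 0" --pt "45 0 0 0 0 0 0" --pt "45 0 0 0 0 0 0"

```text
time: 16.7
tool_pos: [523.3, -380.6, 37.2]
tcp_rot: [179.9, -6.6, 122.2]
ft_force: [-0.1, 0.3, -1.9]
finger_gap: 58.6
```

```bash
python3 tg.py
```

```text
t 16.7 [ 523.3 -380.6   37.2] [179.9  -6.6 122.2] gap 58.6 F [-0.1  0.3 -1.9] shift to go [ 2.3 -2.5  0.3] [-42.  29.  80.   2.  77. -74.]
```

servo_tool --pt "45 0 -1 5 0 0 0" --pt "45 -0.5 0 5 0 0 0" --pt "45 -0.5 0 4 0 0 0" --pt "45 0 0 1 0 0 0" --pt "45 0 0 0 0 0 0"

```text
time: 17.2
tool_pos: [522.4, -380.6, 21.7]
tcp_rot: [179.9, -6.5, 122.2]
ft_force: [-0.5, 0.8, -0.5]
finger_gap: 58.3
```

```bash
python3 tg.py
```

```text
t 17.2 [ 522.4 -380.6   21.7] [179.9  -6.5 122.2] gap 58.3 F [-0.5  0.8 -0.5] shift to go [ 1.7 -1.7  0.2] [-42.  30.  80.   2.  76. -75.]
```

servo_tool --pt "45 0 0 2 0 0 0" --pt "45 0 0 2 0 0 0" --pt "45 0 0 1 0 0 0" --pt "45 0 0 0 0 0 0"

```text
time: 17.6
tool_pos: [522.4, -380.2, 16.8]
tcp_rot: [179.9, -6.5, 122.2]
ft_force: [0.2, 0.2, -0.9]
finger_gap: 58.8
```

```bash
python3 tg.py
```

```text
t 17.6 [ 522.4 -380.2   16.8] [179.9  -6.5 122.2] gap 58.8 F [ 0.2  0.2 -0.9] shift to go [ 1.4 -1.9  0.2] [-42.  31.  80.   2.  75. -75.]
```

servo_tool --pt "45 0 0 1.5 0 0 0" --pt "45 0 0 1.5 0 0 0" --pt "45 0 0 1 0 0 0"

```text
time: 17.9
tool_pos: [522.4, -380.1, 13.1]
tcp_rot: [179.9, -6.4, 122.2]
ft_force: [-0.1, 0.4, 4.6]
finger_gap: 58.6
```

```bash
python3 tg.py
```

```text
t 17.9 [ 522.4 -380.1   13.1] [179.9  -6.4 122.2] gap 58.6 F [-0.1  0.4  4.6] shift to go [ 1.4 -2.   0.2] [-42.  31.  81.   2.  75. -75.]
```

Touchdown is at the predicted height. I release it gently, keeping the opening small inside the walls.

servo_tool --pt "58 0 0 0 0 0 0" --pt "60 0 0 0 0 0 0" --pt "62 0 0 0 0 0 0" --pt "65 0 0 0 0 0 0" --pt "68 0 0 0 0 0 0" --pt "70 0 0 0 0 0 0" --pt "70 0 0 0 0 0 0" --force 20

```text
time: 18.6
tool_pos: [522.7, -380.3, 13.4]
tcp_rot: [179.8, -6.4, 122.2]
ft_force: [1.0, -0.6, -0.3]
finger_gap: 70.1
```

```bash
python3 tg.py
```

```text
t 18.6 [ 522.7 -380.3   13.4] [179.8  -6.4 122.2] gap 70.1 F [ 1.  -0.6 -0.3] shift to go [ 1.7 -2.1  0.2] [-42.  31.  81.   2.  75. -75.]
```

servo_tool --pt "70 0.5 0 -4 0 0 0" --pt "70 1 0 -8 0 0 0" --pt "70 2 0 -15 0 0 0" --pt "70 2 0 -20 0 0 0" --pt "70 3 0 -30 0 0 0" --pt "70 3 0 -30 0 0 0" --pt "70 3 0 -30 0 0 0" --pt "70 3 0 -20 0 0 0" --pt "70 0 0 0 0 0 0" --pt "70 0 0 0 0 0 0"

```text
time: 19.6
tool_pos: [522.9, -381.0, 187.5]
tcp_rot: [179.7, -6.0, 122.2]
ft_force: [0.0, 0.2, -0.3]
finger_gap: 69.9
```

```bash
python3 tg.py;  python3 - <<'E'
from h import *
s=sense();w=snapshot("wrist");b=snapshot("scene");np.save("w6.npy",s,allow_pickle=True)
cv2.imwrite("pics/w6.png",w);cv2.imwrite("pics/w6c.png",np.hstack([cv2.resize(w,None,fx=.85,fy=.85,interpolation=cv2.INTER_AREA),cv2.resize(b[210:350,300:480],(320,357))]))
E
```

```text
t 19.6 [ 522.9 -381.   187.5] [179.7  -6.  122.2] gap 69.9 F [ 0.   0.2 -0.3] shift to go [ 2.4 -1.9  0.2] [-42.  21.  74.   2.  91. -74.]
```

View pics/w6c.png

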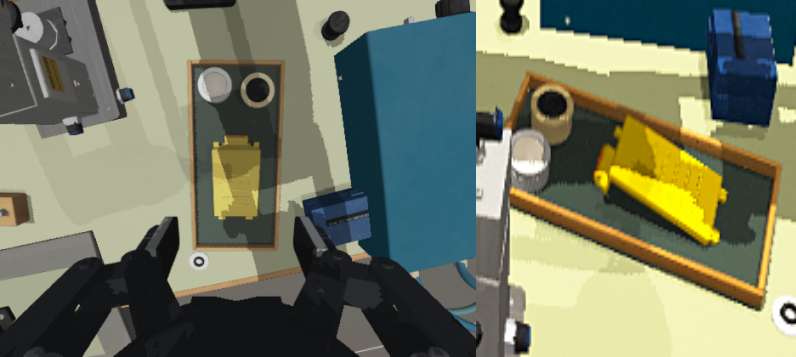

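The cover lies outside up in the tray: plate rows 148–215 and columns 213–260, tray rows 61–247, pots untouched, gripper clear. I run a numeric check, then hand in.

```bash
python3 - <<'E'
from h import *
s=np.load("w6.npy",allow_pickle=True).item();f=lambda l:np.array(l)/.85
A=cast("wrist",f([(213,148),(260,147)]),35,s);B=cast("wrist",f([(214,216),(258,217)]),13,s);c=np.r_[A,B].mean(0)
T=cast("wrist",f([(189,61),(284,61),(193,249),(276,248)]),15,s);t=T.mean(0)
a=np.radians(31.9);R=np.array([[np.cos(a),np.sin(a)],[-np.sin(a),np.cos(a)]])
print("cover",c,"tray",t,"cover in tray",R@(c-t)[:2],"widths",np.linalg.norm(A[0]-A[1]),np.linalg.norm(T[0]-T[1]),np.linalg.norm(T[0]-T[2]))
print(hand_in())
E
```

```text
cover [ 530.01966675 -389.90020412   24.        ] tray [ 513.76351134 -366.03973495   15.        ] cover in tray [  1.1922291  -28.84723847] widths 57.10338627823685 116.51284465556124 248.02383742413025
the job is handed in; nothing more can be done
None
```

The cover is off the receiver and lying outside up in the free part of the tool tray. I handed the job in at about 20 s of the 72 s allowed; `hand_in()` gives no verdict.

- **Unlatching:** I pressed the snap tab with shut fingers to about 9–10 N, by force and wrist torque. I kept it pressed while rising 18 mm, and the cover stayed sprung open. The receiver slid about 2 mm.
- **Lifting off:** I gripped the cover across its width, drew it about 15 mm along its -x with almost no force, and lifted it clear. The wrist then read 0.9 N, which matches its 90 g weight.
- **Laying down:** I set it in the tray with a 4.6 N touchdown, released it, and withdrew without touching the tray walls.

**Last checks:** The cover centre is about (1, -29) mm in the tray frame. The tray centre measured within about 2 mm of where it started. In the last picture the pots look undisturbed, and the gripper was clear at 187 mm.

**Not measured directly:** The tab flex, the cover's contact forces and its final tilt were only inferred from wrist force, known sizes and pictures. I did not measure the other loose items again after the job. In the last check the widths came out 2–4 mm smaller than the given sizes, because the corners were read by eye.

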